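Hold the long glass cell in the photometer's light path

TASK

Slide the photometer's shutter tab fully open (away from the robot), then lift the long glass cell out of its holder, gripping it only by its broad frosted faces, never by the clear end windows. Finish holding it still and upright in mid-air, centred between lamp and detector, so that the light would pass centrally in through one clear window and out of the other: do not put it down or let go. Do not touch the photometer with the cell, and leave the short cell and everything else where they stand.

Things in the scene. Friction and masses are not known exactly. Their poses are not given: they have to be found in the camera images.
- photometer: Open bench photometer, fixed to the table: dark base plate 110 (x) x 260 (y) x 16 mm with a white housing at each y end, tops 87 mm above the table, the gap between them open above and on both x sides. Origin under the plate's centre. The horizontal light path runs along its own y, 65 mm above the table. Its +x points roughly away from the robot (turned up to 0.35 rad).
- lamp_lens (a point): Centre of the lamp's lens face, on the light path, at photometer y = +45 mm. Behind it a lens tube of 22 mm diameter, 6 mm long, then the lamp housing, 80 mm wide in x, y from 51 to 127 mm, top 87 mm above the table.
- detector_lens (a point): Centre of the detector's lens face, on the light path, at photometer y = -45 mm (free gap to the lamp's lens 90 mm). Behind it an equal lens tube, then the detector housing, 70 mm wide in x, y from -51 to -107 mm, top 87 mm above the table
- beam_mid (a point): Middle of the light path, half-way between the lens tubes, 65 mm above the table. Axes as the photometer's.
- shutter (a joint): Travel in m of the shutter tab on top of the lamp housing: 0 closed, 0.03 fully open (end stop). It starts between 0 and 0.008, slides along the photometer's own +x as it opens, has about 1.5 N of friction and stays where it is left.
- shutter_tab (a point): Point on the axis of the shutter's upright metal tab, 16 mm above the lamp housing's top. The tab is 16 (photometer x) x 10 (photometer y) mm and reaches to 25 mm above the housing's top (112 mm above the table). It stands at photometer y = 92 mm, and x = -15 mm when closed, +15 mm when open. Axes as the photometer's.
- holder: Grey holder block fixed to the table, 60 (x) x 160 (y) x 22 mm; origin at the centre of its underside. Two equal upright pockets, 22 (x) x 45.5 (y) mm and 14 mm deep, at y = -37 and +37 mm; their floor is 8 mm above the table. The long cell stands in one and the short cell in the other.
- cell: The long glass cell, capped: 20 (x) x 42.5 (y) x 50 (z) mm, about 80 g, upright in a pocket, 36 mm of it above the holder; origin at the centre of its underside. Its broad faces (x = -10 and +10 mm, y from -18 to +18 mm) are frosted and may be gripped; the 3 mm panes at its y ends are the clear windows. Longer than the short cell.
- cell_mid (a point): Centre of the long cell, 25 mm above its underside. Axes as the cell's.
- cell_window_a: Clear window at the +y end of the long cell, 20 (x) x 3 (y) x 50 (z) mm, not to be touched. Origin at its centre: 25 mm above the cell's underside and 19.8 mm from the cell's axis.
- cell_window_b: The same at the -y end.
- short_cell: Bystander: a shorter cell of the same make, 20 (x) x 22.5 (y) x 50 (z) mm, in the other pocket; origin at the centre of its underside.
- tube_rack: Bystander: white wire rack with three capped tubes, 64 x 124 mm, 91 mm high; origin under its centre.
- wash_bottle: Bystander: white bottle, 60 mm diameter, 130 mm high; origin under its centre.
- notebook: Bystander: blue closed notebook lying flat beyond the work, 100 x 150 x 12 mm; origin under its centre.
Not all that is in view belongs to the job. There is more than one size of the holder; the one meant has the size given above.

How it is judged (in metres and radians):
On the way, in this order (a step that is already met when the one before it is completed fails the run):
1. The shutter is slid fully open (past 25 of its 30 mm) while the long cell still stands in its pocket (value of joint shutter above 0.025 m and distance of cell from where it was at the start of the episode below 0.01 m), for 0.1 s.
2. The long cell is lifted clear of the holder in the gripper (height (world z) of cell above 0.03 m and contact force between the fingers and cell above 1 N and contact force between cell and holder below 0.1 N), for 0.2 s.
At the end, for the whole second after the job is handed in: Shutter past 25 mm; cell gripped in mid-air, still, upright within 0.15 rad, touching no photometer or holder; both windows within 5 mm sideways and 12 mm in height of the light path, middle within 20 mm of mid-gap; short cell moved under 10 mm, other things under 20 mm (value of joint shutter above 0.025 m and x of cell_window_a in the frame of photometer between -0.005 and 0.005 m and z of cell_window_a in the frame of photometer between 0.053 and 0.077 m and x of cell_window_b in the frame of photometer between -0.005 and 0.005 m and z of cell_window_b in the frame of photometer between 0.053 and 0.077 m and y of cell_mid in the frame of photometer between -0.02 and 0.02 m and angle between cell's own z axis and vertical below 0.15 rad and contact force between the fingers and cell above 1 N and contact force between cell and photometer below 0.1 N and contact force between cell and holder below 0.1 N and linear speed of cell below 0.02 m/s and distance of short_cell from where it was at the start of the episode below 0.01 m and distance of each of tube_rack, wash_bottle, notebook from where it was at the start of the episode below 0.02 m); the arm keeps its last pose, push and grip.
It fails at once if The fingers touch a clear window of the long cell (contact force between the fingers and cell_window_a above 0.3 N or contact force between the fingers and cell_window_b above 0.3 N).
It fails at once if The long cell touches the photometer (contact force between cell and photometer above 0.5 N).
It fails at once if The short cell is disturbed (moved 10 mm) (distance of short_cell from where it was at the start of the episode above 0.01 m).
It fails at once if The tube rack, bottle or notebook is disturbed (moved 20 mm) (distance of any of tube_rack, wash_bottle, notebook from where it was at the start of the episode above 0.02 m).
It also fails if it takes over 45 s, if anything falls off the work surface, if the arm or the gripper's body presses on something with over 40 N, if the wrist force passes 120 N, or if a joint passes its speed limit or range.

ROBOT

A 6-joint arm with a two-finger parallel gripper is mounted at the origin on the work surface. World frame = base frame: x ahead of the robot, y to its left, z up, the work surface at z = 0. Lengths are in m, angles in degrees, forces in N, time in s.
With the tool pointing down it reaches from about 0.25 to 0.8 m from the base axis. Payload 3.9 kg.
Tool frame: the origin (TCP) lies on the centre line of the jaws, within the pads' length; the fingertips stand 17 mm ahead of it and the grasp point (between the pads) lies 2 mm behind it (env.tip_extent is the distance from the TCP to the fingertips, in m); z points along the fingers, y is the line along which they close (so a half turn about z gives the same grasp; the last joint's range is limited). The gripper opens to 85 mm and grips with 20 to 120 N. Pads are 22 mm wide; open, the fingers measure 114 mm over their backs; the gripper's body (76 mm by 85 mm) begins 54 mm behind the grasp point. The pads swing forward as they close: fully open they stand 13 mm farther back than shut.
Start: joints at [0, 14.897, -7.913, 67.191, 0, 90], TCP at [0.525, -0, 0.248] pointing down, gripper open.
Joint ranges: [-159.42, 159.42], [-47.68, 98.78], [-73.54, 78.23], [-108.79, 121.32], [-90, 84.71], [-180, 180]. Speed limits (degrees/s): [147.25, 147.25, 180, 180, 180, 180].

INTERFACE

Orientations are given as a 3x3 rotation matrix whose columns are the frame's x, y, z axes.
In Python, from station import env gives the robot as it stands.
- The arm moves only by the shell command python3 -m pendant 'ROWS' [FORCE]. ROWS is a JSON object of lists of equal length, an entry for each row: "claw": the closure in counts, from 0 (fully open) to 255 (shut); "slide": the shift along the tool's x, y, z in m, a list of three; "turn": the turn about the tool's z in rad. A call has 1 to 5 rows; each row is the pose to reach, as a shift and turn from the pose commanded when the call began, along the tool's axes at that moment; what a row does not reach only later rows make up. A row lasts 1/10 s, in which the tool goes at most 50 mm and 8.59 degrees, less where a joint would pass 70% of its speed; a pose out of reach is approached as far as the arm can. A call with a gripper value outside its range is refused whole. The fingers move at their own pace and stop on an object; FORCE is the grip in N (left out, the last holds). Time passes only in rows, so rows that repeat a pose let the fingers close. It gives the time, the measured TCP pose, the force, the opening and the grip force at its end, in the units of the state.
- env.state(): the state, without advancing time (a new reading comes with each control period).
- env.snapshot(name): name is "scene" or "side" or "wrist"; returns a dict with "pixels" (480x640x3 uint8, blue, green, red), "vfov" (degrees; the focal length in pixels is half the picture's height over the tangent of half this angle, whatever the lens; pixels are square), "cx", "cy" (the principal point, pixels), "eye" and "orientation" of the camera in the world; the wrist camera has in their place "mount" (4x4, takes a point from camera to tool coordinates, whose origin is the TCP and whose axes are the flange's). Camera axes: x right, y down, z forward; pixel columns grow to the right and rows downward; lengths in m; the calibration is good to about 2 mm. The wrist camera is an equidistant fisheye: a pixel r from the principal point sees the ray r / f radians off the axis. A picture is of the moment at which its call begins: read the wrist's pose just before it. There is no depth.
- env.hand_in(): hands the job in; it is judged then, once.
Trained networks look in the newest picture that a camera, given by its name, has taken for a name from the list of things; names that differ only in an ending like _2 or _b are one class to them, and where a whole thing is asked for, a point or a joint stands for the part that bears it (a point fixed in the world has none). Each returns a list of dicts, best first, with "confidence" (0 to 1); they miss things now and then, are a little off and sometimes report something else, mostly with a low value. They report only what shows in the picture. A call takes as long as a camera call. They do not tell look-alikes from the thing itself.
- env.look_for(target, camera): "box" ([left, top, width, height] in pixels, round what is visible of it).
- env.tip_of(target, camera): "at" ([column, row] in pixels: a listed point, or the origin of a listed thing).
The state is a dict: "time_s": time; "joint_positions": joint angles; "joint_vel": joint speeds; "joint_efforts": joint torques, N m; "ee_pos": TCP position; "ee_rot": TCP orientation; "wrist_force": force on the tool from outside, world axes, zero at the start; "torque": the same for the moment, N m; "finger_gap": finger opening in m; "gripper_force": force on a finger pad.
Only numpy, scipy, OpenCV 4.12 (cv2) and the standard library are available. Lean on these libraries where they do the work, as an engineer would, in place of code of your own. Each camera call takes 0.05 s, during which the arm holds its last target. There are 200 camera calls.

## Working session

There is one attempt and no reset: what is moved stays moved. The work goes in short steps, Python scripts to look and compute and a shell command to move; the robot and the scene stay as the last step left them, time stands still between calls to the robot, and variables do not carry over. Pictures are saved under pics/ and viewed, at most 14 in all, crops included, and the job is handed in when it is done.

```bash
mkdir -p pics; ls; cat > h.py <<'E'
import numpy as np, cv2
from station import env
def ray(s,px,st=None):
    h=s["pixels"].shape[0]; f=h/2/np.tan(np.radians(s["vfov"])/2)
    d=np.array([(px[0]-s["cx"])/f,(px[1]-s["cy"])/f])
    if "mount" in s:
        r=np.hypot(*d); k=np.sinc(r/np.pi); v=np.array([d[0]*k,d[1]*k,np.cos(r)])
        M=np.array(s["mount"]); R=np.array(st["ee_rot"]); p=np.array(st["ee_pos"])
        return R@M[:3,3]+p, R@M[:3,:3]@v
    return np.array(s["eye"]), np.array(s["orientation"])@np.array([d[0],d[1],1])
def at(s,px,z,st=None):
    o,d=ray(s,px,st); return o+d*(z-o[2])/d[2]
E
python3 - <<'E'
from h import *
for c in("scene","side"):
    s=env.snapshot(c); cv2.imwrite(f"pics/{c}0.png",s["pixels"])
    print(c,np.round(s["eye"],3),s["vfov"])
    for t,z in(("photometer",0),("lamp_lens",.065),("detector_lens",.065),("shutter_tab",.103),("holder",0),("cell_mid",.033),("short_cell",.008)):
        for r in env.tip_of(t,c)[:3]: print(t,np.round(r["at"]),round(r["confidence"],2),np.round(at(s,r["at"],z),3))
print(env.state()["ee_rot"])
E
```

```text
pics
scene [1.3   0.636 1.289] 49.21961293991544
photometer [292. 206.] 0.58 [ 0.473 -0.199  0.   ]
lamp_lens [301. 203.] 0.89 [ 0.485 -0.143  0.065]
lamp_lens [236. 168.] 0.47 [ 0.51  -0.417  0.065]
lamp_lens [473. 318.] 0.24 [0.491 0.482 0.065]
detector_lens [282. 187.] 0.84 [ 0.472 -0.24   0.065]
shutter_tab [310. 202.] 0.5 [ 0.491 -0.103  0.103]
shutter_tab [373. 272.] 0.45 [0.571 0.203 0.103]
holder [405. 234.] 0.84 [0.326 0.153 0.   ]
holder [387. 348.] 0.83 [0.684 0.347 0.   ]
holder [375. 273.] 0.61 [0.506 0.172 0.   ]
cell_mid [389. 274.] 0.71 [0.503 0.217 0.033]
cell_mid [308. 204.] 0.3 [ 0.452 -0.144  0.033]
short_cell [365. 266.] 0.53 [0.512 0.138 0.008]
short_cell [473. 320.] 0.18 [0.459 0.478 0.008]
side [0.309 0.966 0.729] 52.37899758227754
photometer [363. 232.] 0.98 [ 0.475 -0.191  0.   ]
lamp_lens [357. 214.] 0.66 [ 0.493 -0.177  0.065]
detector_lens [369. 204.] 0.92 [ 0.472 -0.24   0.065]
shutter_tab [354. 217.] 0.44 [ 0.488 -0.093  0.103]
shutter_tab [364. 212.] 0.18 [ 0.467 -0.126  0.103]
holder [321. 318.] 0.83 [0.501 0.184 0.   ]
holder [211. 356.] 0.7 [0.684 0.351 0.   ]
holder [404. 326.] 0.66 [0.321 0.159 0.   ]
cell_mid [318. 318.] 0.64 [0.497 0.221 0.033]
short_cell [322. 303.] 0.7 [0.508 0.142 0.008]
short_cell [357. 216.] 0.7 [ 0.507 -0.262  0.008]
[[ 1.49828980e-05  9.99999998e-01  5.56943726e-05]
 [ 1.00000000e+00 -1.49832026e-05  5.46738199e-06]
 [ 5.46821646e-06  5.56942906e-05 -9.99999998e-01]]
```

View pics/scene0.png

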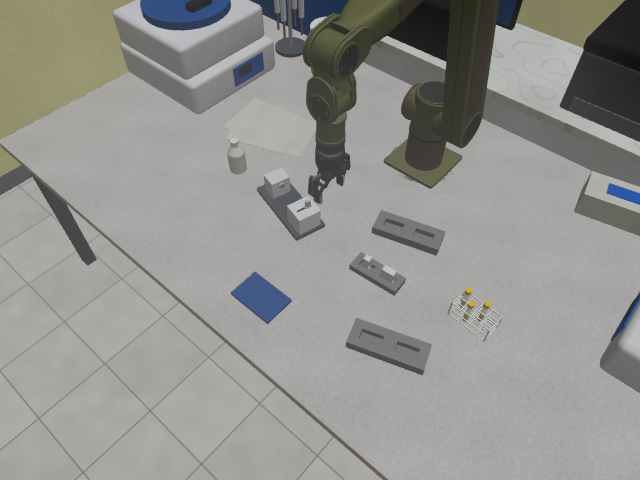

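View pics/side0.png

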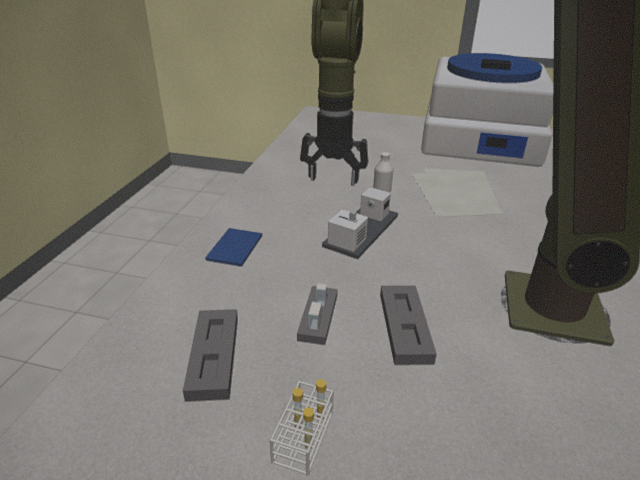

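Candidates, scene picture: holders at (377,272), which is the smallest and holds both cells, versus larger empty look-alikes at (408,232) and (389,345). Long cell is at (389,271) and short cell at (367,260). The tab stands on the lamp housing at (308,202), the nearer and bigger housing. I choose the middle holder, then move above the photometer for a close look.

```bash
python3 -m pendant '{"claw":[0,0,60,120,120],"slide":[[-0.04,-0.02,0],[-0.08,-0.04,0],[-0.12,-0.06,0],[-0.15,-0.07,0],[-0.15,-0.07,0]],"turn":[0,0,0,0,0]}' 20
python3 - <<'E'
from h import *
st=env.state(); s=env.snapshot("wrist"); cv2.imwrite("pics/w1.png",s["pixels"]); print(np.round(st["ee_pos"],3),st["finger_gap"],s["vfov"])
for t,z in(("lamp_lens",.065),("detector_lens",.065),("shutter_tab",.103),("photometer",0),("cell_mid",.033),("holder",0)):
    for r in env.tip_of(t,"wrist")[:2]: print(t,np.round(r["at"]),round(r["confidence"],2),np.round(at(s,r["at"],z,st),4))
E
```

```text
time_s: 1.3
ee_pos: [0.4537, -0.1529, 0.2485]
ee_rot: [[0.005, 1.0, -0.0], [1.0, -0.005, -0.001], [-0.001, -0.0, -1.0]]
wrist_force: [-0.6, 0.7, -0.3]
finger_gap: 0.0457
gripper_force: 0.0
[ 0.454 -0.153  0.249] 0.04574270679596647 65.70646984690485
lamp_lens [368. 220.] 0.81 [ 0.497  -0.1554  0.065 ]
detector_lens [340. 311.] 0.77 [ 0.4738 -0.2436  0.065 ]
shutter_tab [373. 167.] 0.88 [ 0.4945 -0.1062  0.103 ]
photometer [346. 243.] 0.57 [ 0.4831 -0.1965  0.    ]
```

View pics/w1.png

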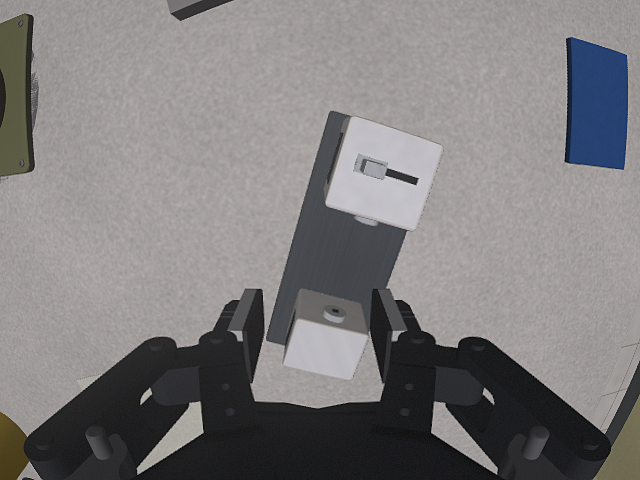

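The picture shows the tab at (373,167), with the slot running right to (418,181). The lamp lens is at (368,220) and the detector lens at (340,311). These agree with a photometer yaw of about -0.26 rad and centre (0.485,-0.200).

```bash
python3 -m pendant '{"claw":[120,120,120,120,120],"slide":[[0.02,0.02,0.02],[0.044,0.04,0.06],[0.044,0.04,0.10],[0.044,0.04,0.10],[0.044,0.04,0.10]],"turn":[0.13,0.257,0.257,0.257,0.257]}' 20
python3 - <<'E'
from h import *
st=env.state(); s=env.snapshot("wrist"); cv2.imwrite("pics/w2.png",s["pixels"]); print(np.round(st["ee_pos"],4),np.round(st["ee_rot"],3),env.tip_extent)
R=np.array(st["ee_rot"])
for t,z in(("shutter_tab",.103),("lamp_lens",.065)):
    for r in env.tip_of(t,"wrist")[:2]:
        p=at(s,r["at"],z,st);print(t,np.round(r["at"]),round(r["confidence"],2),np.round(p,4),"tool",np.round(R.T@(p-st["ee_pos"]),4))
E
```

```text
time_s: 2.15
ee_pos: [0.4944, -0.1053, 0.1482]
ee_rot: [[0.253, 0.968, -0.002], [0.968, -0.253, 0.0], [-0.0, -0.002, -1.0]]
wrist_force: [0.3, 0.3, 0.1]
finger_gap: 0.0453
gripper_force: 0.0
[ 0.4944 -0.1053  0.1482] [[ 0.253  0.968 -0.002]
 [ 0.968 -0.253  0.   ]
 [-0.    -0.002 -1.   ]] 0.017
shutter_tab [322. 284.] 0.86 [ 0.4954 -0.1073  0.103 ] tool [-0.0017  0.0015  0.0452]
lamp_lens [340. 328.] 0.9 [ 0.4952 -0.1565  0.065 ] tool [-0.0493  0.0139  0.0831]
```

View pics/w2.png

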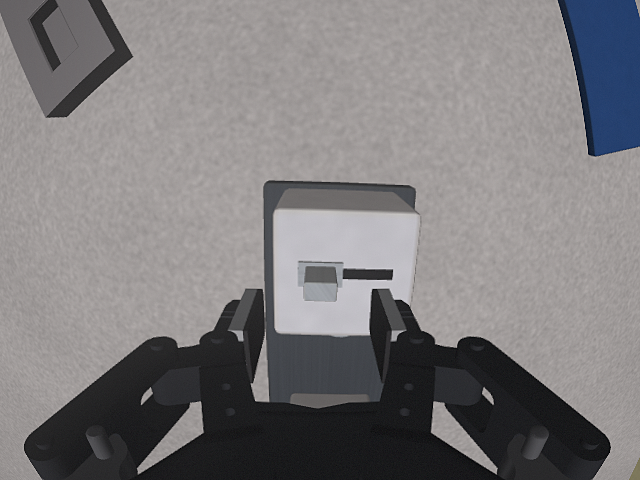

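The tab top is at (321,285), centred between the jaws, and the slot is parallel to the closing line. I go down and grip the tab.

```bash
python3 -m pendant '{"claw":[120,120,230,230,230],"slide":[[-0.001,0.001,0.02],[-0.001,0.001,0.034],[-0.001,0.001,0.034],[-0.001,0.001,0.034],[-0.001,0.001,0.034]],"turn":[0,0,0,0,0]}' 20
```

```text
time_s: 2.8
ee_pos: [0.4965, -0.1077, 0.1159]
ee_rot: [[0.255, 0.967, 0.002], [0.967, -0.255, -0.001], [-0.0, 0.002, -1.0]]
wrist_force: [-1.8, -0.4, 2.2]
finger_gap: 0.015
gripper_force: 23.5
```

```bash
python3 -m pendant '{"claw":[230,230,230,230,230],"slide":[[0,0.008,0],[0,0.016,0],[0,0.023,0],[0,0.029,0],[0,0.029,0]],"turn":[0,0,0,0,0]}' 20
python3 - <<'E'
from h import *
st=env.state(); s=env.snapshot("wrist"); cv2.imwrite("pics/w3.png",s["pixels"]);print(st["ee_pos"],st["wrist_force"])
E
```

```text
time_s: 3.3
ee_pos: [0.5233, -0.1155, 0.1158]
ee_rot: [[0.255, 0.967, -0.002], [0.967, -0.255, -0.002], [-0.002, -0.001, -1.0]]
wrist_force: [-6.7, -1.5, 12.5]
finger_gap: 0.0156
gripper_force: 24.5
[ 0.52326264 -0.11546127  0.11576966] [-6.65174634 -1.4884798  12.51850408]
```

View pics/w3.png

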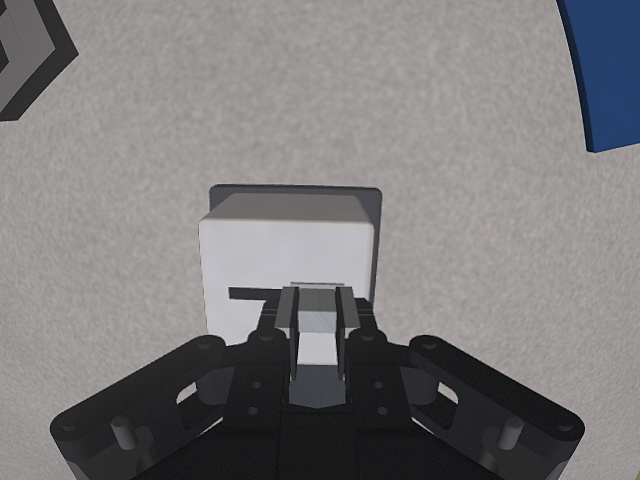

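The tab has moved to the right end of its slot, with the force rising at the stop. I nudge a little more, then open and rise.

```bash
python3 -m pendant '{"claw":[230,230,230],"slide":[[0,0.002,0],[0,0.002,0],[0,0.002,0]],"turn":[0,0,0]}' 20; python3 -m pendant '{"claw":[120,120,120,120,120],"slide":[[0,0,0],[0,0,0],[0,0,0],[0,0,-0.03],[0,0,-0.07]],"turn":[0,0,0,0,0]}' 20
```

```text
time_s: 3.65
ee_pos: [0.5234, -0.1155, 0.1157]
ee_rot: [[0.255, 0.967, -0.004], [0.967, -0.255, -0.001], [-0.002, -0.004, -1.0]]
wrist_force: [-10.1, -1.3, 14.3]
finger_gap: 0.0152
gripper_force: 24.8
time_s: 4.15
ee_pos: [0.5243, -0.1146, 0.1828]
ee_rot: [[0.254, 0.967, -0.005], [0.967, -0.254, 0.001], [-0.0, -0.005, -1.0]]
wrist_force: [1.2, -0.2, -0.1]
finger_gap: 0.0452
gripper_force: 0.0
```

```bash
python3 -m pendant '{"claw":[120,80,80,80,80],"slide":[[0.02,0,-0.04],[0.06,-0.02,-0.065],[0.105,-0.035,-0.065],[0.15,-0.05,-0.065],[0.19,-0.067,-0.065]],"turn":[0,-0.1,-0.2,-0.3,-0.387]}' 20; python3 -m pendant '{"claw":[80,80,80,80],"slide":[[0.04,0,0],[0.08,0.003,0],[0.09,0.005,0],[0.09,0.005,0]],"turn":[0,0,0,0]}' 20
cat > c.py <<'E'
from h import *
import sys
st=env.state(); s=env.snapshot("wrist"); cv2.imwrite(f"pics/{sys.argv[1]}.png",s["pixels"]); print(np.round(st["ee_pos"],4),np.round(st["ee_rot"],3))
R=np.array(st["ee_rot"])
for t,z in(("holder",0),("cell_mid",.033),("cell_window_a",.033),("short_cell",.008),("lamp_lens",.065),("detector_lens",.065),("shutter_tab",.103)):
    for r in env.tip_of(t,"wrist")[:2]:
        p=at(s,r["at"],z,st);print(t,np.round(r["at"]),round(r["confidence"],2),np.round(p,4),"tool",np.round(R.T@(p-st["ee_pos"]),4))
E
python3 c.py w4
```

```text
time_s: 4.65
ee_pos: [0.5098, 0.0879, 0.2497]
ee_rot: [[-0.134, 0.991, 0.002], [0.991, 0.134, 0.001], [0.001, 0.002, -1.0]]
wrist_force: [-0.4, 0.3, 0.2]
finger_gap: 0.0584
gripper_force: 0.0
time_s: 5.05
ee_pos: [0.5028, 0.1771, 0.2491]
ee_rot: [[-0.133, 0.991, 0.0], [0.991, 0.133, -0.0], [-0.0, 0.0, -1.0]]
wrist_force: [-1.2, -0.4, -1.2]
finger_gap: 0.0585
gripper_force: 0.0
[0.5028 0.1771 0.2491] [[-0.133  0.991  0.   ]
 [ 0.991  0.133 -0.   ]
 [-0.     0.    -1.   ]]
holder [502.  74.] 0.76 [0.6795 0.3485 0.    ] tool [0.1464 0.1978 0.2491]
holder [324. 202.] 0.72 [0.5089 0.1784 0.    ] tool [0.0005 0.0062 0.2491]
cell_mid [325. 170.] 0.78 [0.5049 0.2147 0.033 ] tool [0.0369 0.007  0.2161]
cell_window_a [325. 148.] 0.55 [0.5019 0.235  0.033 ] tool [0.0575 0.0067 0.2161]
short_cell [322. 237.] 0.6 [0.5119 0.1437 0.008 ] tool [-0.0343  0.0045  0.2411]
```

View pics/w4.png

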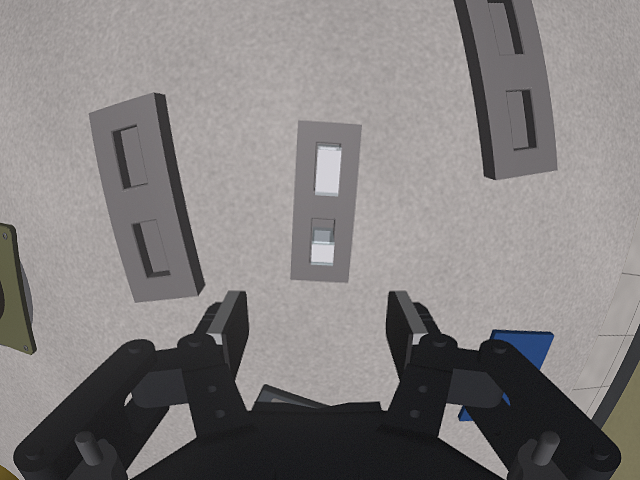

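The middle holder has the long cell in its far pocket, top at (328,168), and the short cell at (322,240). The holder leans about 0.05 rad clockwise in the picture. I go over the long cell and look again.

```bash
python3 -m pendant '{"claw":[80,80,80,80,80],"slide":[[0.037,0.007,0.02],[0.037,0.007,0.06],[0.037,0.007,0.105],[0.037,0.007,0.105],[0.037,0.007,0.105]],"turn":[0.05,0.05,0.05,0.05,0.05]}' 20;python3 c.py w5
```

```text
time_s: 5.95
ee_pos: [0.5042, 0.2125, 0.1444]
ee_rot: [[-0.079, 0.997, -0.002], [0.997, 0.079, -0.001], [-0.001, -0.002, -1.0]]
wrist_force: [-0.2, -0.5, 0.3]
finger_gap: 0.0587
gripper_force: 0.0
[0.5042 0.2125 0.1444] [[-0.079  0.997 -0.002]
 [ 0.997  0.079 -0.001]
 [-0.001 -0.002 -1.   ]]
holder [323. 270.] 0.91 [0.5105 0.18   0.    ] tool [-0.0328  0.0041  0.1444]
holder [549.  85.] 0.87 [0.6818 0.3507 0.    ] tool [0.1238 0.1883 0.144 ]
cell_mid [319. 237.] 0.7 [0.5046 0.216  0.033 ] tool [0.0035 0.0009 0.1114]
cell_window_a [320. 206.] 0.8 [0.5033 0.2375 0.033 ] tool [0.025  0.0013 0.1114]
cell_window_a [322. 266.] 0.69 [0.5085 0.1956 0.033 ] tool [-0.0171  0.0032  0.1114]
```

View pics/w5.png

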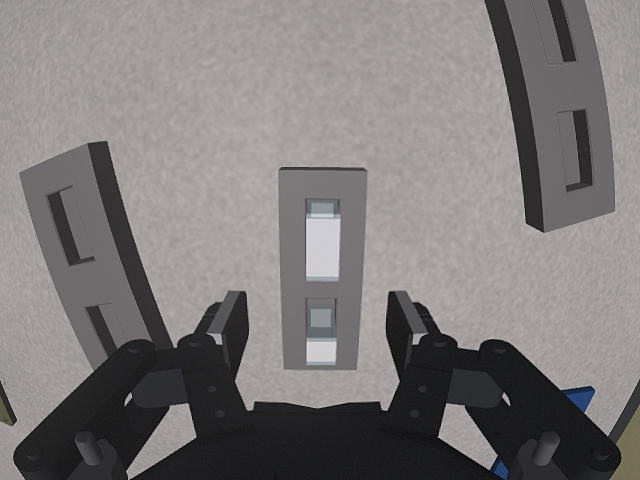

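The holder is now square in the picture, with the cell top at (322,246) and both windows found 42 mm apart. Next is the descent and grip.

```bash
python3 -m pendant '{"claw":[80,80,80,80,80],"slide":[[0.004,0.001,0.03],[0.004,0.001,0.065],[0.004,0.001,0.09],[0.004,0.001,0.099],[0.004,0.001,0.099]],"turn":[0,0,0,0,0]}' 40; python3 -m pendant '{"claw":[230,230,230,230,230],"slide":[[0,0,0],[0,0,0],[0,0,0],[0,0,0],[0,0,0]],"turn":[0,0,0,0,0]}' 40;python3 c.py w6
```

```text
time_s: 6.85
ee_pos: [0.5044, 0.2169, 0.0444]
ee_rot: [[-0.08, 0.997, -0.002], [0.997, 0.08, -0.001], [-0.001, -0.002, -1.0]]
wrist_force: [0.0, 0.2, 0.9]
finger_gap: 0.0585
gripper_force: 0.0
time_s: 7.35
ee_pos: [0.5066, 0.2178, 0.0469]
ee_rot: [[-0.08, 0.997, 0.003], [0.997, 0.08, 0.001], [0.001, 0.003, -1.0]]
wrist_force: [0.2, -1.4, 6.2]
finger_gap: 0.0194
gripper_force: 39.9
[0.5066 0.2178 0.0469] [[-0.08   0.997  0.003]
 [ 0.997  0.08   0.001]
 [ 0.001  0.003 -1.   ]]
holder [ 41. 331.] 0.61 [0.3227 0.1595 0.    ] tool [-0.0434 -0.1881  0.0462]
holder [625.  89.] 0.55 [0.6791 0.3469 0.    ] tool [0.1149 0.1821 0.0475]
cell_mid [311. 316.] 0.82 [0.5037 0.2152 0.033 ] tool [-0.0023 -0.0031  0.0138]
cell_window_a [318. 269.] 0.87 [0.505  0.2367 0.033 ] tool [ 0.019  -0.0001  0.0139]
short_cell [316. 405.] 0.84 [0.5114 0.1419 0.008 ] tool [-0.0761 -0.0014  0.0388]
short_cell [317. 288.] 0.7 [0.5063 0.2172 0.008 ] tool [-0.0005 -0.0005  0.0389]
```

View pics/w6.png

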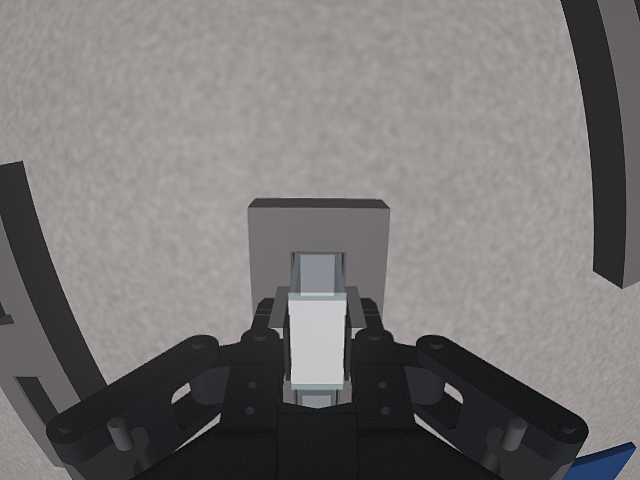

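Pads are on the broad faces only and the gap of 19.4 mm matches the cell width. The far window shows free at (318,275) and the near one at (317,395). Lift.

```bash
python3 -m pendant '{"claw":[230,230,230,230,230],"slide":[[0,0,-0.01],[0,0,-0.03],[0,0,-0.06],[0,0,-0.10],[0,0,-0.15]],"turn":[0,0,0,0,0]}' 40; python3 -m pendant '{"claw":[230,230,230,230,230],"slide":[[-0.03,0,-0.01],[-0.07,-0.01,-0.01],[-0.11,-0.015,-0.01],[-0.15,-0.02,-0.01],[-0.19,-0.025,-0.01]],"turn":[0,0,0,0,0]}' 40; python3 -m pendant '{"claw":[230,230,230,230,230],"slide":[[-0.04,-0.005,0],[-0.08,-0.01,0],[-0.12,-0.015,0],[-0.16,-0.02,0],[-0.19,-0.025,0]],"turn":[0.1,0.2,0.3,0.33,0.33]}' 40
```

```text
time_s: 8.25
ee_pos: [0.5033, 0.2165, 0.1956]
ee_rot: [[-0.08, 0.997, -0.004], [0.997, 0.08, -0.002], [-0.001, -0.004, -1.0]]
wrist_force: [1.2, 0.2, -1.2]
finger_gap: 0.0196
gripper_force: 40.1
time_s: 8.75
ee_pos: [0.4946, 0.0245, 0.2058]
ee_rot: [[-0.08, 0.997, -0.0], [0.997, 0.08, 0.0], [0.0, -0.0, -1.0]]
wrist_force: [0.7, -0.3, -2.0]
finger_gap: 0.0191
gripper_force: 40.2
time_s: 9.25
ee_pos: [0.4851, -0.1676, 0.2058]
ee_rot: [[0.249, 0.968, -0.0], [0.968, -0.249, -0.0], [-0.0, -0.0, -1.0]]
wrist_force: [0.6, 0.7, -0.7]
finger_gap: 0.0194
gripper_force: 40.1
```

```bash
python3 -m pendant '{"claw":[230,230,230,230],"slide":[[-0.032,0.008,0.02],[-0.032,0.008,0.045],[-0.032,0.008,0.045],[-0.032,0.008,0.045]],"turn":[0,0,0,0]}' 40; python3 c.py w7
```

```text
time_s: 9.65
ee_pos: [0.4848, -0.198, 0.1604]
ee_rot: [[0.247, 0.969, -0.002], [0.969, -0.247, 0.001], [0.001, -0.002, -1.0]]
wrist_force: [0.7, 0.3, -0.2]
finger_gap: 0.0193
gripper_force: 40.1
[ 0.4848 -0.198   0.1604] [[ 0.247  0.969 -0.002]
 [ 0.969 -0.247  0.001]
 [ 0.001 -0.002 -1.   ]]
cell_mid [313. 314.] 0.97 [ 0.4655 -0.2578  0.033 ] tool [-0.0627 -0.0036  0.1274]
cell_window_a [315. 269.] 0.92 [ 0.4758 -0.2223  0.033 ] tool [-0.0258 -0.0024  0.1274]
lamp_lens [317. 182.] 0.95 [ 0.4945 -0.1564  0.065 ] tool [ 0.0426 -0.0007  0.0954]
shutter_tab [353. 100.] 0.89 [ 0.5227 -0.116   0.103 ] tool [0.0888 0.0166 0.0574]
```

View pics/w7.png

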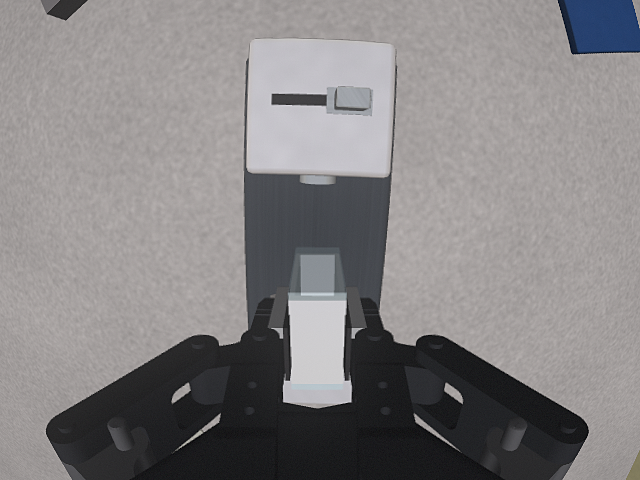

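The tab is at the open end of its slot (353,98), and the lamp lens at (317,182) lies on the cell's axis. Descending to 65 mm.

```bash
python3 -m pendant '{"claw":[230,230,230,230,230],"slide":[[-0.002,0,0.02],[-0.002,0,0.045],[-0.002,0,0.065],[-0.002,0,0.077],[-0.002,0,0.0815]],"turn":[0,0,0,0,0]}' 40; python3 -m pendant '{"claw":[230,230,230,230,230],"slide":[[0,0,0],[0,0,0],[0,0,0],[0,0,0],[0,0,0]],"turn":[0,0,0,0,0]}' 40; python3 c.py w8; python3 - <<'E'
from h import *
for c in("scene","side"):
    s=env.snapshot(c)
    for t in ("cell_mid","lamp_lens","detector_lens","cell_window_a"):
        for r in env.tip_of(t,c)[:2]: print(c,t,np.round(r["at"],1),round(r["confidence"],2),np.round(at(s,r["at"],.065),4))
    if c=="side":
        cv2.imwrite("pics/s8.png",cv2.resize(s["pixels"][150:270,300:440],None,fx=5,fy=5,interpolation=3))
E
```

```text
time_s: 10.55
ee_pos: [0.4844, -0.2, 0.0777]
ee_rot: [[0.247, 0.969, -0.002], [0.969, -0.247, 0.001], [0.0, -0.002, -1.0]]
wrist_force: [-0.5, -0.4, -1.3]
finger_gap: 0.0194
gripper_force: 40.2
time_s: 11.05
ee_pos: [0.4855, -0.2006, 0.0793]
ee_rot: [[0.247, 0.969, 0.001], [0.969, -0.247, -0.0], [-0.0, 0.001, -1.0]]
wrist_force: [0.4, -0.3, -0.7]
finger_gap: 0.0192
gripper_force: 40.2
[ 0.4855 -0.2006  0.0793] [[ 0.247  0.969  0.001]
 [ 0.969 -0.247 -0.   ]
 [-0.     0.001 -1.   ]]
holder [312. 313.] 0.73 [ 0.473  -0.2348  0.    ] tool [-0.0363 -0.0038  0.0793]
cell_mid [314. 315.] 0.82 [ 0.4781 -0.2192  0.033 ] tool [-0.0198 -0.0026  0.0463]
cell_window_a [316. 267.] 0.76 [ 0.4859 -0.1934  0.033 ] tool [ 0.0071 -0.0014  0.0463]
lamp_lens [314. 202.] 0.84 [ 0.4951 -0.1553  0.065 ] tool [ 0.0463 -0.0019  0.0143]
detector_lens [309. 388.] 0.83 [ 0.4702 -0.2414  0.065 ] tool [-0.0433 -0.0047  0.0143]
shutter_tab [377.  66.] 0.72 [ 0.523  -0.1152  0.103 ] tool [ 0.092   0.0152 -0.0237]
shutter_tab [312. 204.] 0.21 [ 0.4965 -0.1485  0.103 ] tool [ 0.0532 -0.0023 -0.0237]
scene cell_mid [287.5 194.8] 0.41 [ 0.4872 -0.201   0.065 ]
scene lamp_lens [298.9 202.6] 0.88 [ 0.4883 -0.1505  0.065 ]
scene detector_lens [280.2 186.9] 0.75 [ 0.477  -0.2431  0.065 ]
scene cell_window_a [288.8 198.8] 0.54 [ 0.4973 -0.1859  0.065 ]
scene cell_window_a [300.4 206.7] 0.24 [ 0.4981 -0.1352  0.065 ]
side cell_mid [362.6 210.9] 0.41 [ 0.4817 -0.1969  0.065 ]
side cell_mid [231.3 250.3] 0.22 [0.7514 0.0791 0.065 ]
side lamp_lens [358.1 212. ] 0.56 [ 0.4925 -0.1874  0.065 ]
side detector_lens [367.9 204.8] 0.59 [ 0.4736 -0.2352  0.065 ]
side cell_window_a [358.9 214.3] 0.42 [ 0.488  -0.1757  0.065 ]
```

View pics/w8.png

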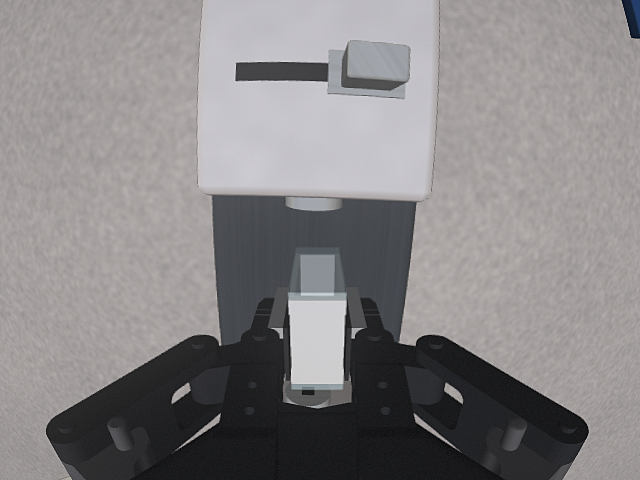

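View pics/s8.png

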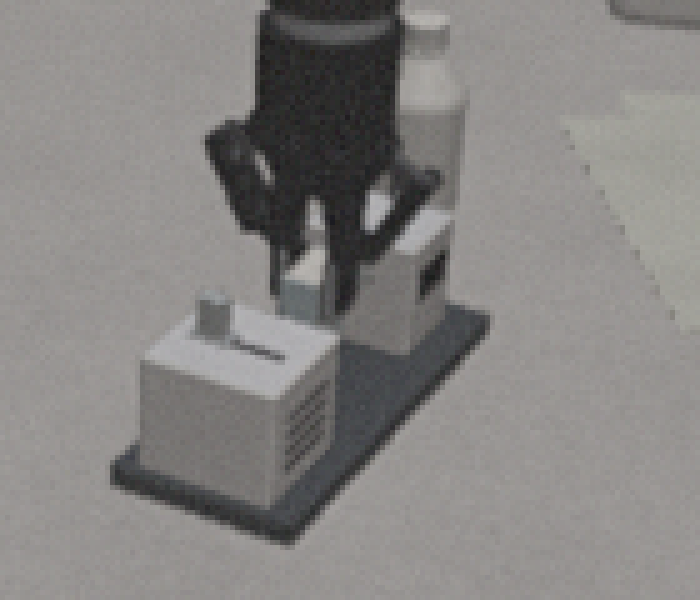

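The wrist view shows the cell on column 317.5, the lamp tube at (314,202) and the detector tube near (308,398). The axis is therefore turned about 0.03 rad and offset about 2.3 mm toward the robot, which agrees with the tab's end-stop position. One small correction.

```bash
python3 -m pendant '{"claw":[230,230,230,230,230],"slide":[[0,-0.001,0],[0,-0.0023,0],[0,-0.0023,0],[0,-0.0023,0],[0,-0.0023,0]],"turn":[0.015,0.03,0.03,0.03,0.03]}' 40; python3 c.py w9; python3 -m pendant '{"claw":[230,230,230,230,230],"slide":[[0,0,0],[0,0,0],[0,0,0],[0,0,0],[0,0,0]],"turn":[0,0,0,0,0]}' 40
```

```text
time_s: 12.45
ee_pos: [0.483, -0.1999, 0.0788]
ee_rot: [[0.276, 0.961, 0.0], [0.961, -0.276, -0.0], [-0.0, 0.0, -1.0]]
wrist_force: [-0.0, -0.6, -1.1]
finger_gap: 0.0195
gripper_force: 40.2
[ 0.483  -0.1999  0.0788] [[ 0.276  0.961  0.   ]
 [ 0.961 -0.276 -0.   ]
 [-0.     0.    -1.   ]]
cell_mid [314. 314.] 0.86 [ 0.4754 -0.2173  0.033 ] tool [-0.0188 -0.0025  0.0458]
cell_mid [316. 200.] 0.21 [ 0.493  -0.1601  0.033 ] tool [ 0.0411 -0.0014  0.0458]
cell_window_a [316. 269.] 0.8 [ 0.4834 -0.1933  0.033 ] tool [ 0.0065 -0.0014  0.0458]
short_cell [318. 392.] 0.44 [ 0.4571 -0.2898  0.008 ] tool [-0.0935 -0.0001  0.0708]
lamp_lens [319. 204.] 0.62 [ 0.4954 -0.1563  0.065 ] tool [ 0.0454 -0.0001  0.0138]
detector_lens [319. 394.] 0.7 [ 0.4701 -0.2444  0.065 ] tool [-0.0462 -0.0001  0.0138]
shutter_tab [374.  64.] 0.76 [ 0.5224 -0.1151  0.103 ] tool [ 0.0924  0.0145 -0.0242]
time_s: 13.35
ee_pos: [0.483, -0.1999, 0.0788]
ee_rot: [[0.276, 0.961, 0.0], [0.961, -0.276, 0.0], [0.0, 0.0, -1.0]]
wrist_force: [0.1, -0.6, -2.1]
finger_gap: 0.0191
gripper_force: 40.2
```

View pics/w9.png

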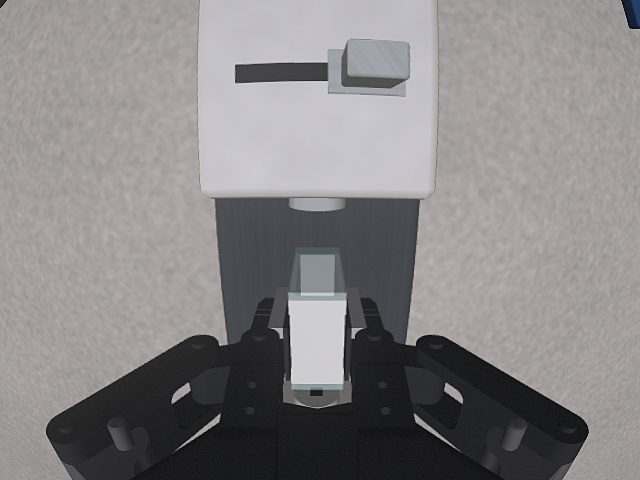

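Lamp tube (317,204), cell (317.5) and detector tube (317,398) are now in line, and both lenses read about 0 mm sideways and ±46 mm along. The grip is steady, so I hand in.

```bash
python3 -c "from station import env; print(env.hand_in())"
```

```text
the job is handed in; nothing more can be done
None
```

The job is handed in, with no verdict returned: the shutter was pushed to its end stop, and the long cell is held still and upright by its frosted faces, centred in the light path by my measurements.

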